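# Feel for the loose press die in the die box and draw it out

### The arm

A 6-joint arm with a two-finger parallel gripper is mounted at the origin on a cart in front of the work surface, level with it; the furniture and walls round the work are solid. World frame = base frame: x ahead of the robot, y to its left, z up, the work surface at z = 0. Lengths are in m, angles in degrees, forces in N, time in s.
With the tool pointing down it reaches from about 0.375 to 0.9 m from the base axis. Payload 3.1 kg.
Tool frame: the origin (TCP) lies on the centre line of the jaws, within the pads' length; the fingertips stand 8 mm ahead of it and the grasp point (between the pads) lies 11 mm behind it; z points along the fingers, y is the direction in which the jaws open and shut (so a half turn about z gives the same grasp; the last joint's range is limited). The gripper opens to 87 mm and grips with 3 to 60 N. Pads are 19 mm wide; open, the fingers measure 117 mm over their backs; the gripper's body (75 mm by 190 mm) begins 51 mm behind the grasp point.
Start: joints at [56.236, 30.224, 82.088, -0, 67.689, -10.227], TCP at [0.25, 0.573, 0.231] pointing down, gripper open.
Joint ranges: [-176.69, 176.69], [-43.24, 126.21], [12.49, 139.97], [-82, 262], [0, 151.66], [-163.58, 163.58]. Speed limits (degrees/s): [159.86, 159.86, 180, 180, 180, 180].

### API

Orientations are given as a 3x3 rotation matrix whose columns are the frame's x, y, z axes.
In Python, from rig import * gives the robot as it stands. The module is installed in compiled form; this text tells all that it offers.
- The arm moves only by the tool arm_command, never from a script. Its argument "commands" is a list of rows, each an object with "translation": the shift along the tool's x, y, z scaled (see below), a list of three; "dr": the turn, a rotation vector about the tool's x, y, z scaled (see below), a list of three; "jaw": the closure, from 0 (fully open) to 1 (shut). In form: [{"translation": [x, y, z], "dr": [ax, ay, az], "jaw": jaw}, ...]. A call has 1 to 12 rows; each row shifts and turns the commanded pose from where the row before left it, along the tool's axes as they then stand; what a row does not reach is not made up. The controller multiplies each number of a shift by 25 mm and each number of a turn by 6 degrees. A row lasts 1/12 s, in which the tool goes at most 41.7 mm and 7.16 degrees, less where a joint would pass 70% of its speed; a pose out of reach is approached as far as the arm can. A call with a number of a shift or a turn outside -1 to 1 is refused whole. A call with a gripper value outside its range is refused whole. The fingers move at their own pace and stop on an object; the grip force is fixed at half the most. Time passes only in rows, so rows that do not move let the fingers close. It gives the time, the measured TCP pose, the force and the opening at its end, in the units of the state.
- read_state(): the state, without advancing time (a new reading comes with each control period).
- capture(name): name is "scene" or "side" or "wrist"; returns (picture, depth): 420x560x3 uint8, red, green, blue; 420x560 float32, m along the optical axis (not along the pixel's ray), 0 where there is no reading.
- camera_model(name): a dict with "intrinsics" (3x3 intrinsics, pixels), "pose" (4x4, takes a point from camera to world coordinates); the wrist camera has in their place "mount" (4x4, takes a point from camera to tool coordinates, whose origin is the TCP and whose axes are the flange's). Camera axes: x right, y down, z forward; pixel columns grow to the right and rows downward; lengths in m; the calibration is good to about 2 mm. A picture is of the moment at which its call begins: read the wrist's pose just before it. camera_model takes no time and is no camera call.
- hand_in(): hands the job in, once; it reports no verdict.
The state is a dict: "time_s": time; "joint_positions": joint angles; "qvel": joint speeds; "tau": joint torques, N m; "position": TCP position; "tcp_rot": TCP orientation; "force": force on the tool from outside, world axes, zero at the start; "moment": the same for the moment, N m; "opening": opening from 0.0 (shut) to 1.0 (fully open).
Only numpy, scipy, OpenCV 4.12 (cv2) and the standard library are available. Lean on these libraries where they do the work, as an engineer would, in place of code of your own. Each camera call takes 0.05 s, during which the arm holds its last target.

### The job

One of the four look-alike dies in the grey die box has come unscrewed: feel gently for the one that gives, without forcing the tight ones, and bring it out over the open front so that it lies in the blue dish, clear of the box. Leave the glue stick, thread reel and jar standing where they are.

Things in the scene. Friction and masses are not known exactly. Their poses are not given: they have to be found in the camera images.
- die_box: Fixed opaque box, grey steel walls on three sides, open to its -x side, dark rubber floor. Origin: underside centre, on the table; x points to its back wall, away from the robot, y to its left. Flat floor 22 mm above the table, x = -59 (open front edge, no lip) to +59 mm, y = -76 to +76 mm. Walls 4 mm thick stand outside the floor, 36 mm above it. Four dies that look alike stand on it, one at each seat.
- dish: Fixed shallow blue dish against the box's open front, turned with it. Origin: on the table below the middle of the box's front edge; axes as the box's. It spans x = -55 to 0 and y = -80 to +80 mm; inner floor 5 mm above the table; rims 3 to 4 mm thick, 22 mm high: the back rim is level with the box's floor, so a die drawn across it drops in. Beware the tall green lever press left behind the box.
- seat_0 (a point): Seat at x = -32, y = +54 mm in the box's frame (front row, far left); on the die's axis, half-way up, 13 mm above the box's floor. Each die: brass foot disc 26 mm across, 12 mm high, steel nose 18 mm across above it, 26 mm high in all, 0.1 to 0.17 kg. Three are screwed down immovably; one, at any seat, merely stands and slides with under 2 N (a bump of up to 5 N at first touch). Seats stay put.
- seat_1 (a point): Seat at x = -2, y = +18 mm in the box's frame (back row, left), with a die like the one at seat_0; the point lies as there.
- seat_2 (a point): Seat at x = -32, y = -18 mm in the box's frame (front row, right), with a die like the one at seat_0; the point lies as there.
- seat_3 (a point): Seat at x = -2, y = -54 mm in the box's frame (back row, far right), with a die like the one at seat_0; the point lies as there.
- glue_stick_mid (a point): Bystander: standing glue stick with an orange cap, 24 mm across, 86 mm high; point at its centre, half-way up; z along its axis.
- reel_mid (a point): Bystander: standing wooden reel of blue thread, 29 mm across, 40 mm high; point at its centre, half-way up; z along its axis.
- jar_mid (a point): Bystander: small clear screw jar with a white lid, 34 mm across, 44 mm high; point at its centre, half-way up; z along its axis.
Mind the look-alikes: they are no part of the job. There is more than one size of the dish; the one meant has the size given above.

How it is judged (in metres and radians):
At the end, for the whole second after the job is handed in: The loose die rests in the blue dish (the dish carries a weight of 0.5 to 4 N) and nothing loose stands on or leans against the box any more (less than 0.1 N on the box) (contact force between dish and anything else between 0.5 and 4 N and contact force between die_box and anything else below 0.1 N); the robot touches nothing.
It fails at once if the fingers press on anything with more than 40 N (forcing a die that is screwed down) (contact force between the fingers and anything else above 40 N).
It fails at once if the glue stick is shifted by more than 15 mm or tipped over (distance of glue_stick_mid from where it was at the start of the episode above 0.015 m or angle between glue_stick_mid's own z axis and vertical above 0.4 rad).
It fails at once if the thread reel is shifted by more than 15 mm or tipped over (distance of reel_mid from where it was at the start of the episode above 0.015 m or angle between reel_mid's own z axis and vertical above 0.4 rad).
It fails at once if the jar is shifted by more than 15 mm or tipped over (distance of jar_mid from where it was at the start of the episode above 0.015 m or angle between jar_mid's own z axis and vertical above 0.4 rad).
It also fails if it takes over 45 s, if anything falls off the work surface, if the arm or the gripper's body presses on something with over 40 N, if the wrist force passes 120 N, or if a joint passes its speed limit or range.

## Working session

There is one attempt and no reset: what is moved stays moved. The work goes in short steps, Python scripts to look and compute and a tool call to move; the robot and the scene stay as the last step left them, time stands still between calls to the robot, and variables do not carry over. Pictures are saved under pics/ and viewed, and the job is handed in when it is done.

Besides the shell and the picture viewer there is one more tool, called after ">>>" as a command line: name --argument value ..., lists and objects as JSON in quotes. arm_command: Moves the arm, as the interface text tells. Its arguments: {"type":"object","properties":{"commands":{"type":"array"}},"required":["commands"]}

```bash
mkdir -p pics
cat > h.py <<'E'
from rig import *
import numpy as np, cv2
def snap(n,f):
    im,d=capture(n); cv2.imwrite('pics/'+f+'.png',im[:,:,::-1]); np.savez('pics/'+f+'.npz',im=im,d=d); return im,d
E
python3 - <<'E'
from h import *
s=read_state(); print(s)
for n in ['scene','side','wrist']:
    snap(n,n+'0'); print(n,camera_model(n))
E
```

```text
{'time_s': 0.0, 'joint_positions': array([ 5.62352442e+01,  3.02794231e+01,  8.21554307e+01,  5.22191887e-04,
        6.76879596e+01, -1.02267438e+01]), 'qvel': array([ 0.03511559,  0.07713132, -0.02730649,  0.03681465, -0.20167521,
        0.11400456]), 'tau': array([-1.38964402e-03, -4.40049469e+01, -1.76588380e+01,  6.31736079e-02,
        5.82755136e-02, -1.60898462e-04]), 'position': array([0.24916779, 0.5724204 , 0.22957201]), 'tcp_rot': array([[-9.16793710e-01,  3.99359308e-01, -1.19833101e-03],
       [ 3.99360916e-01,  9.16792070e-01, -1.77725898e-03],
       [ 3.88855451e-04, -2.10794643e-03, -9.99997703e-01]]), 'force': array([0.07628247, 0.11782796, 0.49903623]), 'moment': array([ 0.00202173, -0.00036908, -0.03043611]), 'opening': 1.0006343371394852}
scene {'intrinsics': array([[395.35803968,   0.        , 284.92598597],
       [  0.        , 395.35803968, 205.4472613 ],
       [  0.        ,   0.        ,   1.        ]]), 'pose': array([[ 0.67093489, -0.49173591,  0.55501546,  0.04438091],
       [-0.74150937, -0.44815336,  0.49932196, -0.54809728],
       [ 0.0031975 , 
[... 358 characters left out ...]
31760137, -0.37424272,  0.87124724, -0.97832388],
       [ 0.0257542 , -0.92188536, -0.38660589,  0.44065574],
       [ 0.        ,  0.        ,  0.        ,  1.        ]])}
wrist {'intrinsics': array([[357.39245609,   0.        , 278.40065455],
       [  0.        , 357.39245609, 210.14453893],
       [  0.        ,   0.        ,   1.        ]]), 'mount': array([[ 5.89943133e-04, -9.60963635e-01, -2.76674077e-01,
         7.64519823e-02],
       [ 9.99999820e-01,  5.35551059e-04,  2.72153920e-04,
         1.41619459e-04],
       [-1.13356925e-04, -2.76674187e-01,  9.60963777e-01,
        -1.54852747e-01],
       [ 0.00000000e+00,  0.00000000e+00,  0.00000000e+00,
         1.00000000e+00]])}
```

View pics/scene0.png

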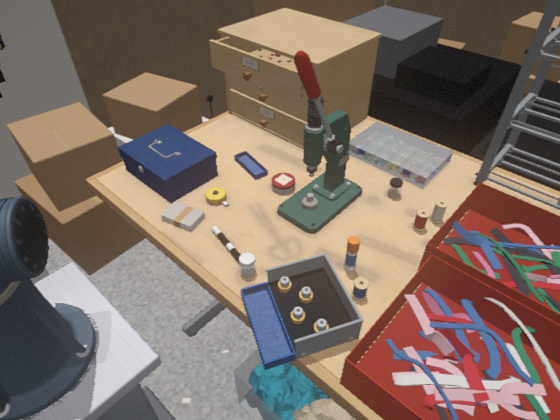

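View pics/side0.png

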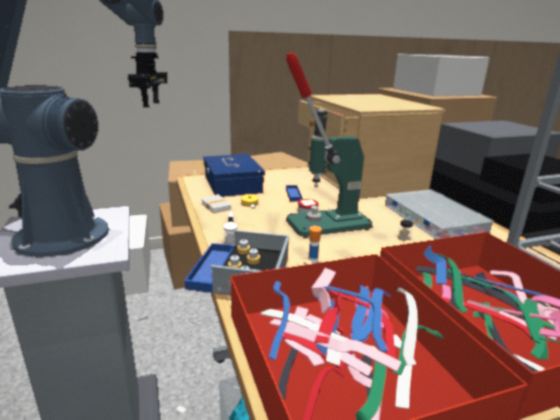

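View pics/wrist0.png

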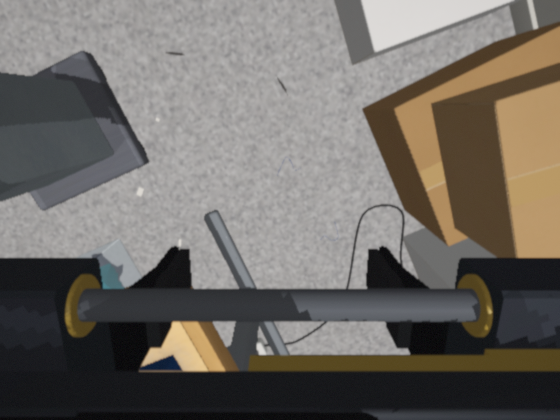

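Run:
```python
from h import *
im=np.load('pics/scene0.npz')['im']
c=im[235:375,225:385]
cv2.imwrite('pics/crop0.png',cv2.resize(c[:,:,::-1],None,fx=5,fy=4.2857,interpolation=cv2.INTER_CUBIC)[:600])
c=cv2.resize(c[:,:,::-1],None,fx=4.25,fy=4.25,interpolation=cv2.INTER_CUBIC);cv2.imwrite('pics/crop0.png',c)
```

```text
(no output)
```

View pics/crop0.png

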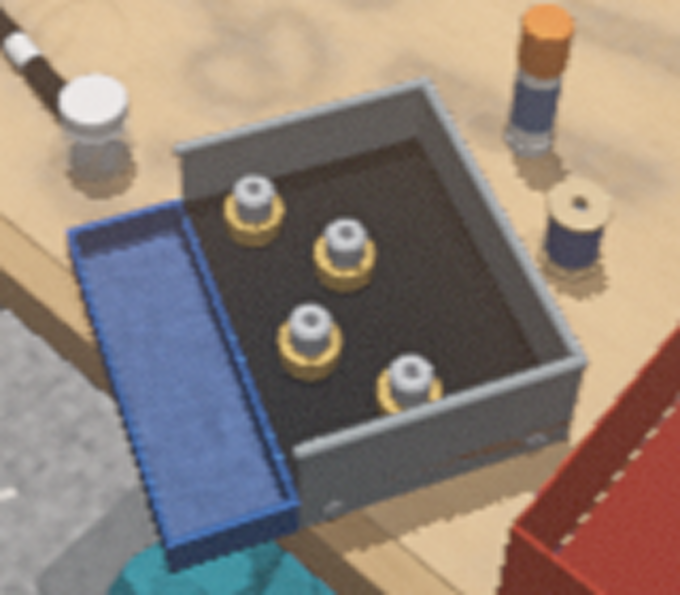

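```bash
cat >> h.py <<'E'
def ray(cam,uv,z):
    m=camera_model(cam);K=m['intrinsics'];P=m['pose']
    uv=np.atleast_2d(np.array(uv,float)); d=np.c_[(uv-K[:2,2])/K[0,0],np.ones(len(uv))]@P[:3,:3].T
    o=P[:3,3]; return o+d*((z-o[2])/d[:,2])[:,None]
E
python3 - <<'E'
from h import *
f=lambda l:np.array(l)/4.25+[225,235]
r=lambda l,z:ray('scene',f(l),z)
dies=r([(254,187),(346,235),(311,320),(410,371)],.048)
print('dies',dies.round(4))
S=np.array([(-32,54),(-2,18),(-32,-18),(-2,-54)])/1000
W=r([(178,150),(425,82),(583,358),(297,450)],.058)
SW=np.array([(-59,80),(63,80),(63,-80),(-59,-80)])/1000
D=r([(70,230),(168,545),(297,500),(183,203)],.022)
SD=np.array([(-114,80),(-114,-80),(-59,-80),(-59,80)])/1000
def fit(A,B):
    a=A-A.mean(0);b=B-B.mean(0);th=np.arctan2((a[:,0]*b[:,1]-a[:,1]*b[:,0]).sum(),(a*b).sum())
    R=np.array([[np.cos(th),-np.sin(th)],[np.sin(th),np.cos(th)]]);t=B.mean(0)-R@A.mean(0)
    return np.degrees(th),t,((A@R.T+t-B)*1000).round(1)
for A,B in [(S,dies),(SW,W),(SD,D),(np.r_[S,SW,SD],np.r_[dies,W,D])]: print(*fit(A,B[:,:2]))
print('jar',r([(94,102)],.044),'glue',r([(547,25)],.086),'reel',r([(580,203)],.04))
E
```

```text
dies [[ 0.3911 -0.2366  0.048 ]
 [ 0.3987 -0.2835  0.048 ]
 [ 0.3561 -0.3002  0.048 ]
 [ 0.3649 -0.3454  0.048 ]]
-29.016014769040666 [ 0.39256716 -0.29965526] [[-0.3 -0.3]
 [ 0.8  0.6]
 [-0.3  0.3]
 [-0.3 -0.5]]
-28.437615834089154 [ 0.39224032 -0.29828913] [[ 0.8  3. ]
 [ 1.9  1.9]
 [-1.3 -2.2]
 [-1.4 -2.7]]
-29.073549445156374 [ 0.3925942 -0.3011125] [[-0.1  1.9]
 [-1.5 -1.3]
 [-1.  -3.1]
 [ 2.6  2.6]]
-28.53469849737829 [ 0.39262133 -0.2994053 ] [[-0.8 -0.1]
 [ 0.7  0.9]
 [-0.2  0.2]
 [ 0.2 -0.5]
 [ 1.3  1.9]
 [ 2.3  0.6]
 [-1.1 -3.4]
 [-1.1 -3.6]
 [-1.2  3. ]
 [-1.4 -0.9]
 [-0.6 -2.3]
 [ 1.8  4.2]]
jar [[ 0.37959273 -0.14550045  0.044     ]] glue [[ 0.52806427 -0.29367645  0.086     ]] reel [[ 0.48725724 -0.3464105   0.04      ]]
```

Run:
```python
from h import *
d=np.load('pics/scene0.npz');im=d['im'];dep=d['d']
m=camera_model('scene');K=m['intrinsics'];P=m['pose']
v,u=np.mgrid[0:420,0:560]
p=np.stack([(u-K[0,2])/K[0,0]*dep,(v-K[1,2])/K[0,0]*dep,dep],-1)@P[:3,:3].T+P[:3,3]
reg=(u>270)&(u<365)&(v>45)&(v<235)&(dep>0)
green=reg&(im[...,1].astype(int)>im[...,0]+8)
red=(u>290)&(u<320)&(v>45)&(v<100)&(im[...,0].astype(int)>im[...,1]+70)
for n,k in [('press',green),('handle',red)]:
    q=p[k]; print(n,len(q),np.percentile(q,[1,25,75,99],axis=0).round(3))
for uv in [(247,260),(352,240),(360,283),(333,160),(310,165)]: print(uv,p[uv[1],uv[0]].round(3))
# box points high
hi=(dep>0)&(p[...,2]>.1)&(np.hypot(p[...,0]-.39,p[...,1]+.3)<.3)
q=p[hi];print(len(q)); 
for lo in np.arange(.1,.5,.1):
    s=q[(q[:,2]>lo)&(q[:,2]<lo+.1)]
    if len(s):print(lo,s.min(0).round(2),s.max(0).round(2),len(s))
```

```text
press 2186 [[ 0.549 -0.177  0.02 ]
 [ 0.587 -0.155  0.022]
 [ 0.677 -0.105  0.03 ]
 [ 0.749 -0.066  0.236]]
handle 106 [[ 0.503 -0.169  0.27 ]
 [ 0.51  -0.162  0.271]
 [ 0.839  0.078  0.422]
 [ 0.875  0.129  0.425]]
(247, 260) [ 0.38  -0.145  0.04 ]
(352, 240) [ 0.53  -0.289  0.084]
(360, 283) [ 0.489 -0.343  0.034]
(333, 160) [ 0.665 -0.135  0.131]
(310, 165) [ 0.591 -0.128  0.153]
2430
0.1 [ 0.58 -0.17  0.11] [ 0.64 -0.1   0.2 ] 557
0.2 [ 0.57 -0.18  0.2 ] [ 0.64 -0.1   0.3 ] 1058
0.30000000000000004 [ 0.51 -0.17  0.3 ] [ 0.61 -0.12  0.4 ] 566
0.4 [ 0.5  -0.17  0.4 ] [ 0.53 -0.15  0.42] 249
```

```bash
cat >> h.py <<'E'
TH=np.radians(-29.0);T0=np.array([.3925,-.3]);BR=np.array([[np.cos(TH),-np.sin(TH)],[np.sin(TH),np.cos(TH)]])
def b2w(x,y): return BR@np.array([x,y])/1000+T0
def w2b(p): return BR.T@(np.array(p[:2])-T0)*1000
def st():
    s=read_state();p=s['position'];R=s['tcp_rot']
    print('t',round(s['time_s'],2),'w',p.round(4),'box',w2b(p).round(1),'yaw_x',np.degrees(np.arctan2(R[1,0],R[0,0])).round(2),'zax',R[:,2].round(3),'F',s['force'].round(2),'op',round(s['opening'],3),'j',s['joint_positions'].round(0)); return s
E
python3 - <<'E'
from h import *
s=st(); R=np.array([[-BR[0,0],BR[0,1],0],[-BR[1,0],BR[1,1],0],[0,0,-1]])
p=s['position']
for w in [(.40,.42,.23),(.42,.2,.23),(.42,0,.23),(.38,-.16,.2),(*b2w(2.5,54),.12)]:
    w=np.array(w);d=R.T@(w-p)/.025;n=np.abs(d).max();print(w.round(3),d.round(2),n.round(2));p=w
E
```

```text
t 0.15 w [0.2492 0.5725 0.2298] box [-548.3  693.7] yaw_x 156.46 zax [-0.001 -0.001 -1.   ] F [ 0.07 -0.18 -0.75] op 1.005 j [ 56.  30.  82.   0.  68. -10.]
[0.4  0.42 0.23] [-8.23 -2.41 -0.01] 8.23
[0.42 0.2  0.23] [-4.97 -7.31  0.  ] 7.31
[0.42 0.   0.23] [-3.88 -7.    0.  ] 7.0
[ 0.38 -0.16  0.2 ] [-1.7  -6.37  1.2 ] 6.37
[ 0.421 -0.254  0.12 ] [-3.25 -2.5   3.2 ] 3.25
```

>>> arm_command --commands '[{"translation": [-0.82,-0.24,0],"dr": [0,0,0.91],"jaw": 1},{"translation": [-0.82,-0.24,0],"dr": [0,0,0],"jaw": 1},{"translation": [-0.82,-0.24,0],"dr": [0,0,0],"jaw": 1},{"translation": [-0.82,-0.24,0],"dr": [0,0,0],"jaw": 1},{"translation": [-0.82,-0.24,0],"dr": [0,0,0],"jaw": 1},{"translation": [-0.82,-0.24,0],"dr": [0,0,0],"jaw": 1},{"translation": [-0.82,-0.24,0],"dr": [0,0,0],"jaw": 1},{"translation": [-0.82,-0.24,0],"dr": [0,0,0],"jaw": 1},{"translation": [-0.82,-0.24,0],"dr": [0,0,0],"jaw": 1},{"translation": [-0.82,-0.24,0],"dr": [0,0,0],"jaw": 1}]'

```text
time_s: 0.98
position: [0.4016, 0.4217, 0.2302]
tcp_rot: [[-0.875, 0.485, -0.001], [0.485, 0.875, -0.0], [0.0, -0.001, -1.0]]
force: [-0.4, 0.5, 0.5]
opening: 0.325
```

>>> arm_command --commands '[{"translation": [-0.62,-0.9,0],"dr": [0,0,0],"jaw": 1},{"translation": [-0.62,-0.9,0],"dr": [0,0,0],"jaw": 1},{"translation": [-0.62,-0.9,0],"dr": [0,0,0],"jaw": 1},{"translation": [-0.62,-0.9,0],"dr": [0,0,0],"jaw": 1},{"translation": [-0.62,-0.9,0],"dr": [0,0,0],"jaw": 1},{"translation": [-0.62,-0.9,0],"dr": [0,0,0],"jaw": 1},{"translation": [-0.62,-0.9,0],"dr": [0,0,0],"jaw": 1},{"translation": [-0.62,-0.9,0],"dr": [0,0,0],"jaw": 1}]'

```text
time_s: 1.65
position: [0.4221, 0.2038, 0.2304]
tcp_rot: [[-0.875, 0.485, -0.0], [0.485, 0.875, -0.0], [0.0, -0.0, -1.0]]
force: [1.2, 0.1, -0.2]
opening: 0.006
```

```bash
python3 -c "
from h import *
st()"
```

```text
t 1.65 w [0.4221 0.2038 0.2304] box [-218.3  455. ] yaw_x 151.02 zax [-0. -0. -1.] F [ 1.17  0.09 -0.18] op 0.006 j [ 12.  18. 104.  -0.  58. -49.]
```

>>> arm_command --commands '[{"translation": [-0.48,-0.88,0],"dr": [0,0,0],"jaw": 1},{"translation": [-0.48,-0.88,0],"dr": [0,0,0],"jaw": 1},{"translation": [-0.48,-0.88,0],"dr": [0,0,0],"jaw": 1},{"translation": [-0.48,-0.88,0],"dr": [0,0,0],"jaw": 1},{"translation": [-0.48,-0.88,0],"dr": [0,0,0],"jaw": 1},{"translation": [-0.48,-0.88,0],"dr": [0,0,0],"jaw": 1},{"translation": [-0.48,-0.88,0],"dr": [0,0,0],"jaw": 1},{"translation": [-0.48,-0.88,0],"dr": [0,0,0],"jaw": 1}]'

```text
time_s: 2.32
position: [0.4207, 0.0035, 0.2305]
tcp_rot: [[-0.875, 0.485, -0.0], [0.485, 0.875, 0.0], [0.0, -0.0, -1.0]]
force: [-0.2, 0.3, -0.0]
opening: 0.008
```

>>> arm_command --commands '[{"translation": [-0.21,-0.8,0.15],"dr": [0,0,0],"jaw": 1},{"translation": [-0.21,-0.8,0.15],"dr": [0,0,0],"jaw": 1},{"translation": [-0.21,-0.8,0.15],"dr": [0,0,0],"jaw": 1},{"translation": [-0.21,-0.8,0.15],"dr": [0,0,0],"jaw": 1},{"translation": [-0.21,-0.8,0.15],"dr": [0,0,0],"jaw": 1},{"translation": [-0.21,-0.8,0.15],"dr": [0,0,0],"jaw": 1},{"translation": [-0.21,-0.8,0.15],"dr": [0,0,0],"jaw": 1},{"translation": [-0.21,-0.8,0.15],"dr": [0,0,0],"jaw": 1},{"translation": [0,0,0],"dr": [0,0,0],"jaw": 1}]'

```text
time_s: 3.07
position: [0.3801, -0.1587, 0.2002]
tcp_rot: [[-0.873, 0.487, 0.0], [0.487, 0.873, -0.001], [-0.001, -0.001, -1.0]]
force: [0.8, 0.3, 0.1]
opening: 0.007
```

```bash
python3 -c "
from h import *
st(); snap('wrist','w1'); snap('scene','s1')"
```

```text
t 3.07 w [ 0.3801 -0.1587  0.2002] box [-79.4 117.6] yaw_x 150.83 zax [ 0.    -0.001 -1.   ] F [0.78 0.25 0.12] op 0.007 j [-38.  17. 113.  -0.  50. -99.]
```

View pics/w1.png

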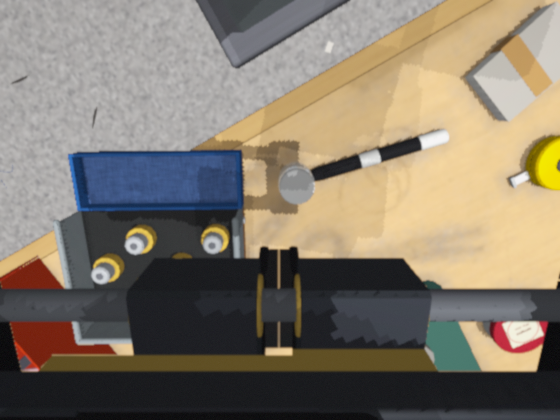

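View pics/s1.png

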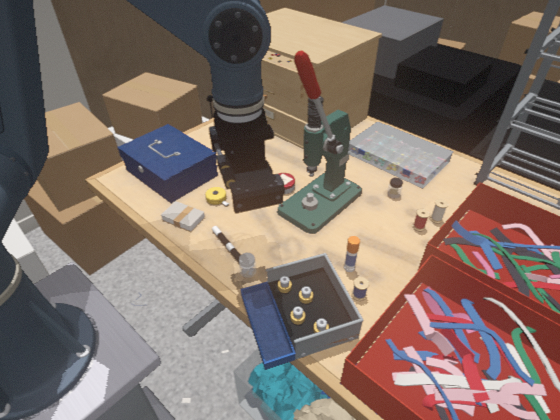

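Run:
```python
from h import *
im=np.load('pics/w1.npz')['im']
cv2.imwrite('pics/w1c.png',cv2.resize(im[140:350,50:260,::-1],None,fx=2.8,fy=2.8,interpolation=cv2.INTER_CUBIC))
```

```text
(no output)
```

View pics/w1c.png

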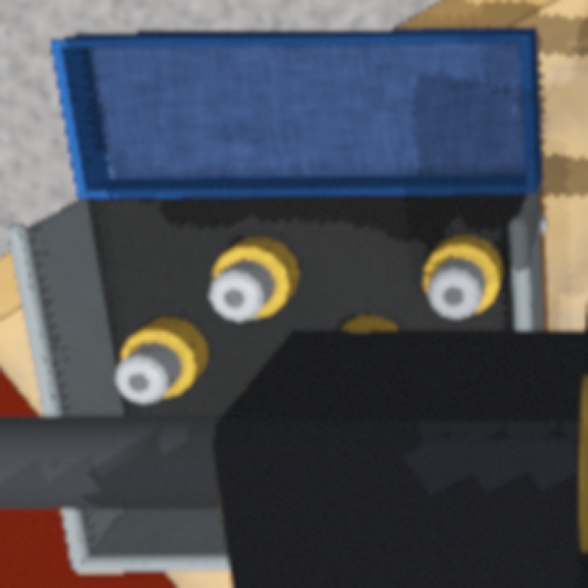

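Run:
```python
from h import *
s=read_state();M=np.eye(4);M[:3,:3]=s['tcp_rot'];M[:3,3]=s['position']
m=camera_model('wrist');K=m['intrinsics'];P=M@m['mount']
def r(uv,z):
    uv=np.array(uv,float)/2.8+[50,140];d=np.c_[(uv-K[:2,2])/K[0,0],np.ones(len(uv))]@P[:3,:3].T;o=P[:3,3]
    return np.array([w2b(o+k*((z-o[2])/k[2])) for k in d]).round(1)
print('nose tops s0,s2,s3',r([(454,295),(235,297),(138,381)],.048))
print('rim y top',r([(310,190),(300,35),(80,198),(538,190),(537,32),(53,42)],.022))
```

```text
nose tops s0,s2,s3 [[-35.5  59.1]
 [-34.9 -12.9]
 [ -4.6 -49.1]]
rim y top [[ -64.1    6.2]
 [-117.4    7.8]
 [ -61.4  -73.7]
 [ -64.    85. ]
 [-118.3   86.3]
 [-115.2  -74.3]]
```

Run:
```python
from h import *
im=np.load('pics/side0.npz')['im']
cv2.imwrite('pics/sidec.png',cv2.resize(im[215:305,180:300,::-1],None,fx=6,fy=6,interpolation=cv2.INTER_CUBIC))
```

```text
(no output)
```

View pics/sidec.png

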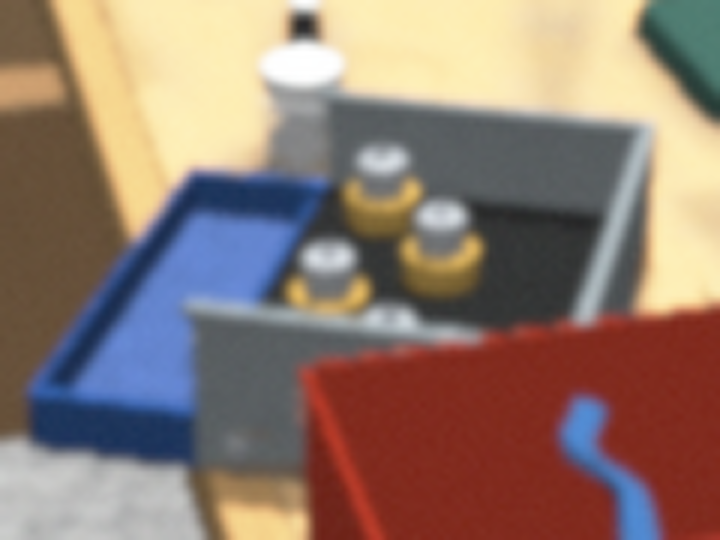

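Run:
```python
from h import *
q=ray('side',np.array([(383,158),(442,213),(329,256),(391,318)])/6+[180,215],.048)
print([w2b(x).round(1) for x in q])
im=np.load('pics/s1.npz')['im']
cv2.imwrite('pics/s1c.png',cv2.resize(im[140:290,190:320,::-1],None,fx=4,fy=4,interpolation=cv2.INTER_CUBIC))
K=camera_model('scene')['intrinsics'];P=camera_model('scene')['pose']
s=read_state()
for dz in (.008,0):
    x=P[:3,:3].T@(s['position']+s['tcp_rot'][:,2]*dz-P[:3,3]);u=K@x/x[2];print(u[:2],(u[:2]-[190,140])*4)
```

```text
[array([-31.1,  53. ]), array([-1.1, 18. ]), array([-30.4, -19.2]), array([ -0.6, -52.6])]
[246.21605853 205.89069394] [224.86423413 263.56277577]
[245.9331588  202.42770442] [223.73263519 249.7108177 ]
```

View pics/s1c.png

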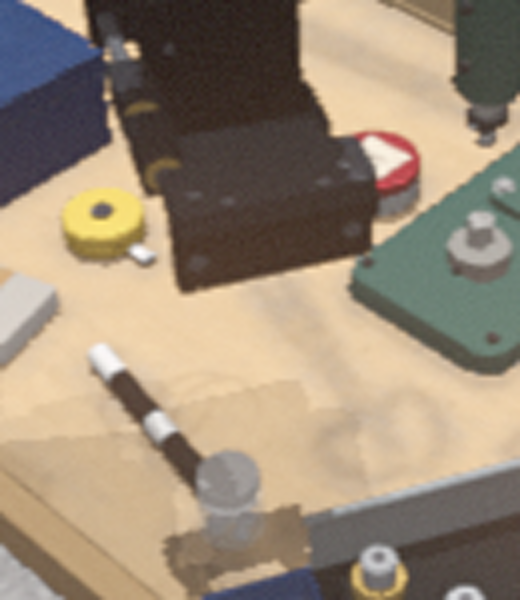

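>>> arm_command --commands '[{"translation": [-0.65,-0.49,0.64],"dr": [0,0,0],"jaw": 1},{"translation": [-0.65,-0.49,0.64],"dr": [0,0,0],"jaw": 1},{"translation": [-0.65,-0.49,0.64],"dr": [0,0,0],"jaw": 1},{"translation": [-0.65,-0.49,0.64],"dr": [0,0,0],"jaw": 1},{"translation": [-0.65,-0.49,0.64],"dr": [0,0,0],"jaw": 1},{"translation": [0,0,0.8],"dr": [0,0,0],"jaw": 1},{"translation": [0,0,0.6],"dr": [0,0,0],"jaw": 1},{"translation": [0,0,0],"dr": [0,0,0],"jaw": 1}]'

```text
time_s: 3.83
position: [0.4205, -0.2464, 0.0832]
tcp_rot: [[-0.875, 0.484, -0.004], [0.484, 0.875, 0.004], [0.006, 0.002, -1.0]]
force: [-1.2, -0.6, -0.2]
opening: 0.004
```

```bash
python3 -c "
from h import *
st(); a,_=snap('wrist','w2'); b,_=snap('scene','s2');c,_=snap('side','d2')
f=lambda i,x,n:cv2.imwrite('pics/'+n+'.png',cv2.resize(i[:,:,::-1],None,fx=x,fy=x,interpolation=cv2.INTER_CUBIC))
f(b[200:380,200:400],4*.75,'s2c');f(c[160:310,150:330],4,'d2c')
K=camera_model('scene')['intrinsics'];P=camera_model('scene')['pose']
s=read_state()
for cam,o,k in (('scene',(200,200),3),('side',(150,160),4)):
  K=camera_model(cam)['intrinsics'];P=camera_model(cam)['pose']
  for dx in (-.0095,.0095):
   for dy in (-.015,.015):
    x=P[:3,:3].T@(s['position']+s['tcp_rot']@[dx,dy,.008]-P[:3,3]);u=K@x/x[2];print(cam,dx,dy,(u[:2]-o)*k)
"
```

```text
t 3.83 w [ 0.4205 -0.2464  0.0832] box [-1.5 60.5] yaw_x 151.04 zax [-0.004  0.004 -1.   ] F [-1.17 -0.61 -0.21] op 0.004 j [ -44.   34.  109.    0.   38. -105.]
scene -0.0095 -0.015 [323.99395439 201.30337524]
scene -0.0095 0.015 [306.71109494 166.31518501]
scene 0.0095 -0.015 [295.11195687 209.10813334]
scene 0.0095 0.015 [278.53897948 173.68218319]
side -0.0095 -0.015 [447.55952082 289.12336338]
side -0.0095 0.015 [459.47023742 265.30963722]
side 0.0095 -0.015 [411.97111954 285.41858419]
side 0.0095 0.015 [424.97251376 261.8054757 ]
```

View pics/w2.png

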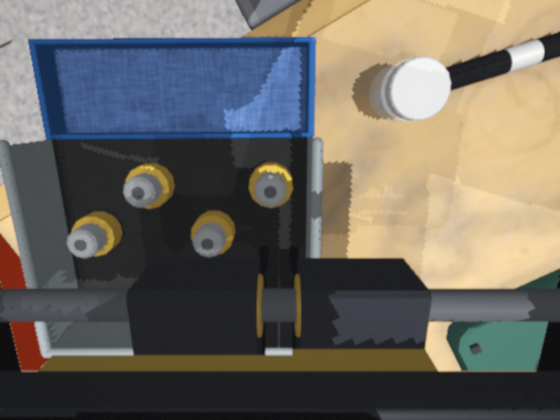

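View pics/s2c.png

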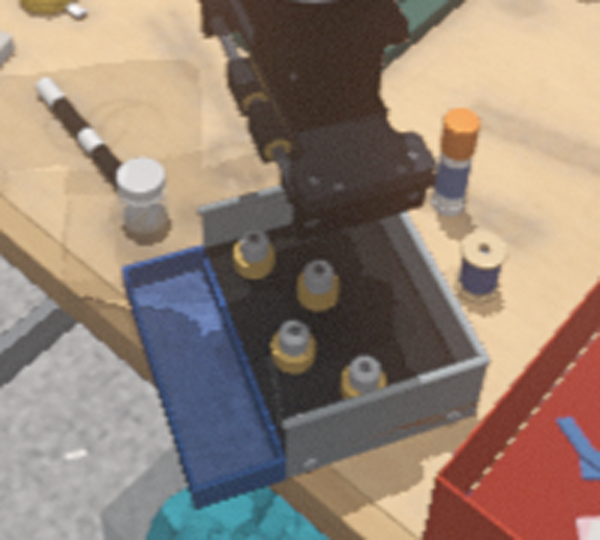

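View pics/d2c.png

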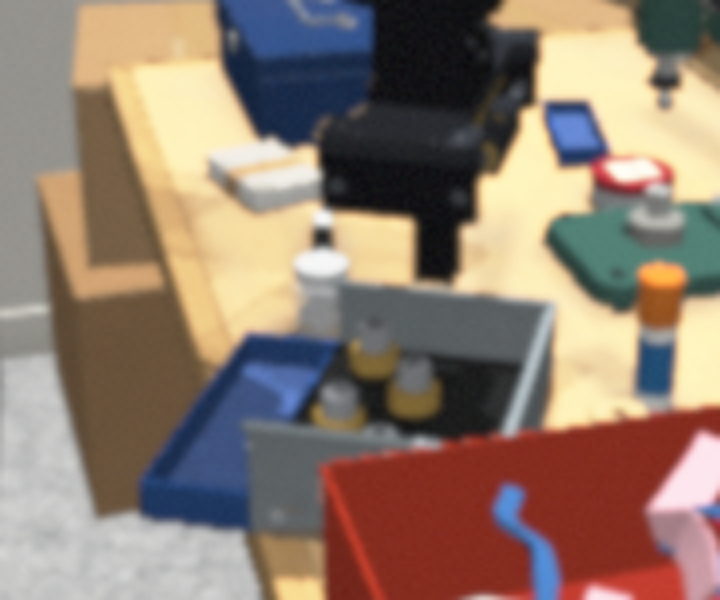

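Run:
```python
from h import *
s=st();M=np.eye(4);M[:3,:3]=s['tcp_rot'];M[:3,3]=s['position']
m=camera_model('wrist');K=m['intrinsics'];P=M@m['mount']
def r(uv,z):
    uv=np.array(uv,float);d=np.c_[(uv-K[:2,2])/K[0,0],np.ones(len(uv))]@P[:3,:3].T;o=P[:3,3]
    return np.array([w2b(o+k*((z-o[2])/k[2])) for k in d]).round(1)
print(r([(270,188),(210,243),(143,188),(84,243)],.048))
print(r([(318,140),(4,143)],.058))
```

```text
t 3.98 w [ 0.4219 -0.2479  0.0861] box [ 0.4 59.8] yaw_x 151.07 zax [ 0.  0. -1.] F [ 0.5  -0.66 -0.04] op 0.008 j [ -44.   34.  108.    0.   38. -105.]
[[-33.2  55.3]
 [ -0.7  20.5]
 [-33.1 -14.8]
 [ -0.5 -52.2]]
[[-60.2  79.9]
 [-58.4 -78.7]]
```

>>> arm_command --commands '[{"translation": [0,-0.16,0.4],"dr": [0,0,0],"jaw": 1},{"translation": [0,0,0.5],"dr": [0,0,0],"jaw": 1},{"translation": [0,0,0.5],"dr": [0,0,0],"jaw": 1},{"translation": [0,0,0.4],"dr": [0,0,0],"jaw": 1},{"translation": [0,0,0.25],"dr": [0,0,0],"jaw": 1},{"translation": [0,0,0],"dr": [0,0,0],"jaw": 1},{"translation": [0,0,0],"dr": [0,0,0],"jaw": 1}]'

```text
time_s: 4.57
position: [0.4196, -0.2521, 0.0342]
tcp_rot: [[-0.875, 0.485, -0.0], [0.485, 0.875, 0.0], [0.0, 0.0, -1.0]]
force: [-0.1, -0.6, 0.2]
opening: 0.004
```

```bash
python3 -c "
from h import *
st()"
```

```text
t 4.57 w [ 0.4196 -0.2521  0.0342] box [ 0.5 55. ] yaw_x 151.0 zax [-0.  0. -1.] F [-0.12 -0.64  0.18] op 0.004 j [ -44.   40.  110.   -0.   31. -105.]
```

>>> arm_command --commands '[{"translation": [0.1,0,0],"dr": [0,0,0],"jaw": 1},{"translation": [0.1,0,0],"dr": [0,0,0],"jaw": 1},{"translation": [0.04,0,0],"dr": [0,0,0],"jaw": 1},{"translation": [0.04,0,0],"dr": [0,0,0],"jaw": 1}]'

```text
time_s: 4.9
position: [0.4133, -0.2487, 0.0347]
tcp_rot: [[-0.875, 0.485, 0.0], [0.485, 0.875, -0.0], [-0.0, -0.0, -1.0]]
force: [-0.0, 0.1, 0.3]
opening: 0.007
```

>>> arm_command --commands '[{"translation": [0.03,0,0],"dr": [0,0,0],"jaw": 1},{"translation": [0.03,0,0],"dr": [0,0,0],"jaw": 1}]'

```text
time_s: 5.07
position: [0.4122, -0.248, 0.0345]
tcp_rot: [[-0.875, 0.485, 0.0], [0.485, 0.875, -0.0], [-0.0, -0.0, -1.0]]
force: [-0.2, 0.5, 0.2]
opening: 0.008
```

>>> arm_command --commands '[{"translation": [0.03,0,0],"dr": [0,0,0],"jaw": 1},{"translation": [0.02,0,0],"dr": [0,0,0],"jaw": 1}]'

```text
time_s: 5.23
position: [0.411, -0.2474, 0.0343]
tcp_rot: [[-0.875, 0.485, 0.0], [0.485, 0.875, -0.0], [-0.0, -0.0, -1.0]]
force: [-0.4, 0.5, 0.8]
opening: 0.007
```

>>> arm_command --commands '[{"translation": [0.03,0,0],"dr": [0,0,0],"jaw": 1},{"translation": [0.02,0,0],"dr": [0,0,0],"jaw": 1}]'

```text
time_s: 5.4
position: [0.4099, -0.2468, 0.0343]
tcp_rot: [[-0.875, 0.485, -0.0], [0.485, 0.875, 0.0], [0.0, 0.0, -1.0]]
force: [0.2, 0.1, -0.2]
opening: 0.004
```

>>> arm_command --commands '[{"translation": [0.02,0,0],"dr": [0,0,0],"jaw": 1},{"translation": [0.02,0,0],"dr": [0,0,0],"jaw": 1}]'

```text
time_s: 5.57
position: [0.4096, -0.2468, 0.0344]
tcp_rot: [[-0.875, 0.485, 0.001], [0.485, 0.875, -0.001], [-0.002, -0.0, -1.0]]
force: [2.2, 0.1, -0.4]
opening: 0.003
```

>>> arm_command --commands '[{"translation": [0.02,0,0],"dr": [0,0,0],"jaw": 1},{"translation": [0,0,0],"dr": [0,0,0],"jaw": 1}]'

```text
time_s: 5.73
position: [0.4095, -0.2468, 0.0344]
tcp_rot: [[-0.874, 0.485, 0.002], [0.485, 0.874, -0.002], [-0.002, -0.0, -1.0]]
force: [3.0, -0.5, -1.7]
opening: 0.007
```

>>> arm_command --commands '[{"translation": [0.02,0,0],"dr": [0,0,0],"jaw": 1},{"translation": [0,0,0],"dr": [0,0,0],"jaw": 1}]'

```text
time_s: 5.9
position: [0.4093, -0.2467, 0.0345]
tcp_rot: [[-0.874, 0.485, 0.002], [0.485, 0.874, -0.002], [-0.003, -0.001, -1.0]]
force: [4.1, -0.7, -2.1]
opening: 0.004
```

>>> arm_command --commands '[{"translation": [0.04,0,0],"dr": [0,0,0],"jaw": 1},{"translation": [0.0,0,0],"dr": [0,0,0],"jaw": 1}]'

```text
time_s: 6.07
position: [0.4092, -0.2467, 0.0345]
tcp_rot: [[-0.874, 0.485, 0.004], [0.485, 0.874, -0.003], [-0.005, -0.001, -1.0]]
force: [6.3, -1.6, -2.4]
opening: 0.007
```

>>> arm_command --commands '[{"translation": [0.06,0,0],"dr": [0,0,0],"jaw": 1},{"translation": [0.0,0,0],"dr": [0,0,0],"jaw": 1}]'

```text
time_s: 6.23
position: [0.409, -0.2467, 0.0346]
tcp_rot: [[-0.874, 0.486, 0.006], [0.486, 0.874, -0.005], [-0.008, -0.001, -1.0]]
force: [9.0, -0.3, -3.8]
opening: 0.007
```

>>> arm_command --commands '[{"translation": [-0.4,0,0],"dr": [0,0,0],"jaw": 1},{"translation": [0,0,-0.8],"dr": [0,0,0],"jaw": 1},{"translation": [0,0,-0.8],"dr": [0,0,0],"jaw": 1},{"translation": [-0.6,-0.72,0],"dr": [0,0,0],"jaw": 1},{"translation": [-0.62,-0.72,0],"dr": [0,0,0],"jaw": 1},{"translation": [0,0,0.5],"dr": [0,0,0],"jaw": 1},{"translation": [0,0,0.5],"dr": [0,0,0],"jaw": 1},{"translation": [0,0,0.4],"dr": [0,0,0],"jaw": 1},{"translation": [0,0,0.2],"dr": [0,0,0],"jaw": 1},{"translation": [0,0,0],"dr": [0,0,0],"jaw": 1}]'

```text
time_s: 7.07
position: [0.4226, -0.2942, 0.0329]
tcp_rot: [[-0.875, 0.484, -0.003], [0.484, 0.875, 0.003], [0.005, 0.001, -1.0]]
force: [-0.9, -0.3, -0.7]
opening: 0.004
```

```bash
python3 -c "
from h import *
st()"
```

```text
t 7.07 w [ 0.4226 -0.2942  0.0329] box [23.5 19.6] yaw_x 151.02 zax [-0.003  0.003 -1.   ] F [-0.87 -0.34 -0.68] op 0.004 j [ -47.   41.  106.   -0.   34. -108.]
```

Contact expected near box x = 19.5.

>>> arm_command --commands '[{"translation": [0.04,0,0],"dr": [0,0,0],"jaw": 1},{"translation": [0.04,0,0],"dr": [0,0,0],"jaw": 1},{"translation": [0.04,0,0],"dr": [0,0,0],"jaw": 1},{"translation": [0,0,0],"dr": [0,0,0],"jaw": 1}]'

```text
time_s: 7.4
position: [0.4213, -0.2941, 0.0348]
tcp_rot: [[-0.875, 0.485, 0.0], [0.485, 0.875, -0.0], [-0.0, -0.0, -1.0]]
force: [0.6, 0.8, -0.3]
opening: 0.005
```

>>> arm_command --commands '[{"translation": [0.04,0,0],"dr": [0,0,0],"jaw": 1},{"translation": [0.04,0,0],"dr": [0,0,0],"jaw": 1},{"translation": [0.0,0,0],"dr": [0,0,0],"jaw": 1}]'

```text
time_s: 7.65
position: [0.4194, -0.2932, 0.0345]
tcp_rot: [[-0.875, 0.485, -0.0], [0.485, 0.875, 0.0], [0.0, 0.0, -1.0]]
force: [0.4, -0.9, -0.0]
opening: 0.008
```

>>> arm_command --commands '[{"translation": [0.04,0,0],"dr": [0,0,0],"jaw": 1},{"translation": [0.04,0,0],"dr": [0,0,0],"jaw": 1},{"translation": [0.0,0,0],"dr": [0,0,0],"jaw": 1}]'

```text
time_s: 7.9
position: [0.4187, -0.2931, 0.0345]
tcp_rot: [[-0.874, 0.485, 0.002], [0.485, 0.874, -0.002], [-0.002, -0.0, -1.0]]
force: [3.1, 0.2, -0.7]
opening: 0.006
```

>>> arm_command --commands '[{"translation": [0.08,0,0],"dr": [0,0,0],"jaw": 1},{"translation": [0.04,0,0],"dr": [0,0,0],"jaw": 1},{"translation": [0.0,0,0],"dr": [0,0,0],"jaw": 1}]'

```text
time_s: 8.15
position: [0.4182, -0.293, 0.0347]
tcp_rot: [[-0.874, 0.486, 0.006], [0.486, 0.874, -0.005], [-0.008, -0.001, -1.0]]
force: [6.9, -0.2, -1.0]
opening: 0.002
```

>>> arm_command --commands '[{"translation": [-0.32,0,0],"dr": [0,0,0],"jaw": 1},{"translation": [0,0,-0.8],"dr": [0,0,0],"jaw": 1},{"translation": [0,0,-0.8],"dr": [0,0,0],"jaw": 1},{"translation": [0.52,-0.72,0],"dr": [0,0,0],"jaw": 1},{"translation": [0.48,-0.72,0],"dr": [0,0,0],"jaw": 1},{"translation": [0,0,0.5],"dr": [0,0,0],"jaw": 1},{"translation": [0,0,0.5],"dr": [0,0,0],"jaw": 1},{"translation": [0,0,0.4],"dr": [0,0,0],"jaw": 1},{"translation": [0,0,0.2],"dr": [0,0,0],"jaw": 1},{"translation": [0,0,0],"dr": [0,0,0],"jaw": 1},{"translation": [0,0,0],"dr": [0,0,0],"jaw": 1}]'

```text
time_s: 9.07
position: [0.3828, -0.3137, 0.034]
tcp_rot: [[-0.875, 0.484, -0.001], [0.484, 0.875, 0.001], [0.001, 0.0, -1.0]]
force: [-0.7, 0.3, 0.5]
opening: 0.01
```

```bash
python3 -c "
from h import *
st()"
```

```text
t 9.07 w [ 0.3828 -0.3137  0.034 ] box [ -1.8 -16.7] yaw_x 151.03 zax [-0.001  0.001 -1.   ] F [-0.74  0.32  0.52] op 0.01 j [ -52.   40.  109.   -0.   31. -113.]
```

>>> arm_command --commands '[{"translation": [0.08,0,0],"dr": [0,0,0],"jaw": 1},{"translation": [0.08,0,0],"dr": [0,0,0],"jaw": 1},{"translation": [0.08,0,0],"dr": [0,0,0],"jaw": 1},{"translation": [0.04,0,0],"dr": [0,0,0],"jaw": 1},{"translation": [0,0,0],"dr": [0,0,0],"jaw": 1}]'

```text
time_s: 9.48
position: [0.3766, -0.3105, 0.0346]
tcp_rot: [[-0.875, 0.485, -0.0], [0.485, 0.875, 0.0], [0.0, 0.0, -1.0]]
force: [-0.1, 0.2, -0.4]
opening: 0.007
```

>>> arm_command --commands '[{"translation": [0.04,0,0],"dr": [0,0,0],"jaw": 1},{"translation": [0.04,0,0],"dr": [0,0,0],"jaw": 1},{"translation": [0.0,0,0],"dr": [0,0,0],"jaw": 1}]'

```text
time_s: 9.73
position: [0.3754, -0.3102, 0.0345]
tcp_rot: [[-0.875, 0.485, 0.001], [0.485, 0.875, -0.001], [-0.001, -0.0, -1.0]]
force: [-0.8, 0.8, 1.2]
opening: 0.004
```

>>> arm_command --commands '[{"translation": [0.04,0,0],"dr": [0,0,0],"jaw": 1},{"translation": [0.04,0,0],"dr": [0,0,0],"jaw": 1},{"translation": [0.0,0,0],"dr": [0,0,0],"jaw": 1}]'

```text
time_s: 9.98
position: [0.3748, -0.3101, 0.0346]
tcp_rot: [[-0.874, 0.486, 0.003], [0.486, 0.874, -0.003], [-0.004, -0.001, -1.0]]
force: [4.9, -0.8, -1.1]
opening: 0.005
```

>>> arm_command --commands '[{"translation": [0.08,0,0],"dr": [0,0,0],"jaw": 1},{"translation": [0.0,0,0],"dr": [0,0,0],"jaw": 1},{"translation": [0.0,0,0],"dr": [0,0,0],"jaw": 1}]'

```text
time_s: 10.23
position: [0.3746, -0.3102, 0.0347]
tcp_rot: [[-0.874, 0.486, 0.006], [0.486, 0.874, -0.005], [-0.008, -0.002, -1.0]]
force: [9.2, -0.1, -2.2]
opening: 0.003
```

Run:
```python
from h import *
d=np.load('pics/scene0.npz');im=d['im'].astype(int);dep=d['d']
m=camera_model('scene');K=m['intrinsics'];P=m['pose']
v,u=np.mgrid[0:420,0:560]
p=np.stack([(u-K[0,2])/K[0,0]*dep,(v-K[1,2])/K[0,0]*dep,dep],-1)@P[:3,:3].T+P[:3,3]
k=(im[...,0]>im[...,1]+60)&(u>340)&(v>180)&(dep>0)
q=p[k];b=(q[:,:2]-T0)@BR*1000
print('zmax',np.percentile(q[:,2],[50,90,99,100]).round(3))
n=(b[:,0]<140);print(b[n].min(0),b[n].max(0))
for lo in range(-60,140,20):
    s=(b[:,0]>lo)&(b[:,0]<lo+20)
    if s.any(): i=np.argmax(b[s][:,1]);print(lo,b[s][i].round(0),q[s][i].round(3),'zmax',q[s][:,2].max().round(3))
```

```text
zmax [0.003 0.08  0.086 0.094]
[  -3.6526664  -259.46666694] [139.90275765  86.7117948 ]
-20 [  -1. -140.] [ 0.324 -0.422  0.082] zmax 0.085
0 [  19. -129.] [ 0.347 -0.422  0.086] zmax 0.087
20 [  40. -117.] [ 0.37  -0.422  0.079] zmax 0.086
40 [  59. -106.] [ 0.393 -0.421  0.083] zmax 0.087
60 [ 80. -94.] [ 0.417 -0.421  0.051] zmax 0.086
80 [100. -83.] [ 0.439 -0.421  0.079] zmax 0.087
100 [117.  87.] [ 0.537 -0.281  0.084] zmax 0.088
120 [123.  84.] [ 0.541 -0.286  0.084] zmax 0.086
```

>>> arm_command --commands '[{"translation": [-0.32,0,0],"dr": [0,0,0],"jaw": 0.95},{"translation": [0,0,-0.8],"dr": [0,0,0],"jaw": 0.92},{"translation": [0,0,-0.8],"dr": [0,0,0],"jaw": 0.9},{"translation": [-0.64,-0.72,0],"dr": [0,0,0],"jaw": 0.9},{"translation": [-0.64,-0.72,0],"dr": [0,0,0],"jaw": 0.9},{"translation": [0,0,0.5],"dr": [0,0,0],"jaw": 0.9},{"translation": [0,0,0.5],"dr": [0,0,0],"jaw": 0.9},{"translation": [0,0,0.3],"dr": [0,0,0],"jaw": 0.9},{"translation": [0,0,0],"dr": [0,0,0],"jaw": 0.9},{"translation": [0,0,0],"dr": [0,0,0],"jaw": 0.9}]'

```text
time_s: 11.07
position: [0.3885, -0.3578, 0.0412]
tcp_rot: [[-0.875, 0.484, -0.002], [0.484, 0.875, 0.002], [0.003, 0.001, -1.0]]
force: [0.1, 0.4, 0.0]
opening: 0.098
```

```bash
python3 -c "
from h import *
st()"
```

```text
t 11.07 w [ 0.3885 -0.3578  0.0412] box [ 24.5 -52.5] yaw_x 151.02 zax [-0.002  0.002 -1.   ] F [0.1  0.4  0.03] op 0.098 j [ -55.   40.  104.   -0.   36. -116.]
```

Down 4 mm, then gently toward the die (contact expected near x = 19).

>>> arm_command --commands '[{"translation": [0,0,0.16],"dr": [0,0,0],"jaw": 0.9},{"translation": [0.08,0,0],"dr": [0,0,0],"jaw": 0.9},{"translation": [0.08,0,0],"dr": [0,0,0],"jaw": 0.9},{"translation": [0.04,0,0],"dr": [0,0,0],"jaw": 0.9},{"translation": [0,0,0],"dr": [0,0,0],"jaw": 0.9}]'

```text
time_s: 11.48
position: [0.3845, -0.356, 0.0381]
tcp_rot: [[-0.875, 0.485, -0.0], [0.485, 0.875, 0.0], [0.0, 0.0, -1.0]]
force: [-0.8, -0.4, 0.7]
opening: 0.099
```

>>> arm_command --commands '[{"translation": [0.04,0,0],"dr": [0,0,0],"jaw": 0.9},{"translation": [0.04,0,0],"dr": [0,0,0],"jaw": 0.9},{"translation": [0.0,0,0],"dr": [0,0,0],"jaw": 0.9}]'

```text
time_s: 11.73
position: [0.3831, -0.3556, 0.038]
tcp_rot: [[-0.875, 0.485, 0.001], [0.485, 0.875, -0.001], [-0.001, -0.0, -1.0]]
force: [0.7, -0.9, -0.1]
opening: 0.102
```

>>> arm_command --commands '[{"translation": [0.04,0,0],"dr": [0,0,0],"jaw": 0.9},{"translation": [0.04,0,0],"dr": [0,0,0],"jaw": 0.9},{"translation": [0.0,0,0],"dr": [0,0,0],"jaw": 0.9}]'

```text
time_s: 11.98
position: [0.3813, -0.3546, 0.0379]
tcp_rot: [[-0.875, 0.485, 0.0], [0.485, 0.875, -0.001], [-0.001, -0.0, -1.0]]
force: [1.3, -0.5, 1.4]
opening: 0.098
```

>>> arm_command --commands '[{"translation": [0.04,0,0],"dr": [0,0,0],"jaw": 0.9},{"translation": [0.04,0,0],"dr": [0,0,0],"jaw": 0.9},{"translation": [0.0,0,0],"dr": [0,0,0],"jaw": 0.9}]'

```text
time_s: 12.23
position: [0.3794, -0.3534, 0.0379]
tcp_rot: [[-0.875, 0.485, 0.0], [0.485, 0.875, -0.0], [-0.0, -0.0, -1.0]]
force: [1.4, -0.4, 0.6]
opening: 0.099
```

>>> arm_command --commands '[{"translation": [0.12,0,0],"dr": [0,0,0],"jaw": 0.9},{"translation": [0.16,0,0],"dr": [0,0,0],"jaw": 0.9},{"translation": [0.16,0,0],"dr": [0,0,0],"jaw": 0.9},{"translation": [0.16,0,0],"dr": [0,0,0],"jaw": 0.9},{"translation": [0.16,0,0],"dr": [0,0,0],"jaw": 0.9},{"translation": [0.16,0,0],"dr": [0,0,0],"jaw": 0.9},{"translation": [0.16,0,0],"dr": [0,0,0],"jaw": 0.9},{"translation": [0.16,0,0],"dr": [0,0,0],"jaw": 0.9},{"translation": [0.16,0,0],"dr": [0,0,0],"jaw": 0.9},{"translation": [0.12,0,0],"dr": [0,0,0],"jaw": 0.9},{"translation": [0,0,0],"dr": [0,0,0],"jaw": 0.9}]'

```text
time_s: 13.15
position: [0.3454, -0.3342, 0.0377]
tcp_rot: [[-0.875, 0.485, -0.001], [0.485, 0.875, 0.001], [0.001, 0.001, -1.0]]
force: [0.3, -0.3, 0.5]
opening: 0.097
```

```bash
python3 -c "
from h import *
st(); snap('wrist','w3')"
```

```text
t 13.15 w [ 0.3454 -0.3342  0.0377] box [-24.6 -52.8] yaw_x 150.99 zax [-0.001  0.001 -1.   ] F [ 0.29 -0.27  0.53] op 0.097 j [ -57.   39.  111.   -0.   30. -118.]
```

View pics/w3.png

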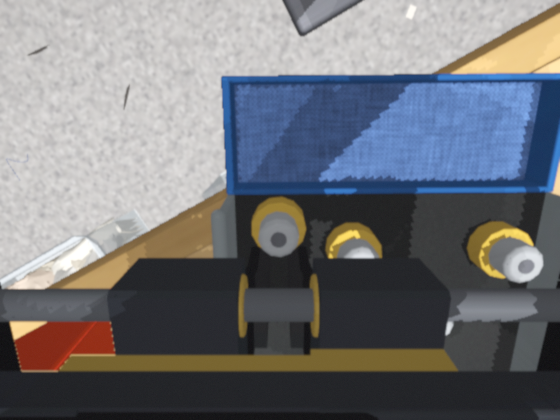

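>>> arm_command --commands '[{"translation": [0.12,0,0],"dr": [0,0,0],"jaw": 0.9},{"translation": [0.16,0,0],"dr": [0,0,0],"jaw": 0.9},{"translation": [0.16,0,0],"dr": [0,0,0],"jaw": 0.9},{"translation": [0.16,0,0],"dr": [0,0,0],"jaw": 0.9},{"translation": [0.16,0,0],"dr": [0,0,0],"jaw": 0.9},{"translation": [0.16,0,0],"dr": [0,0,0],"jaw": 0.9},{"translation": [0.12,0,0],"dr": [0,0,0],"jaw": 0.9},{"translation": [0,0,0],"dr": [0,0,0],"jaw": 0.9},{"translation": [0,0,0],"dr": [0,0,0],"jaw": 0.9}]'

```text
time_s: 13.95
position: [0.323, -0.3218, 0.0377]
tcp_rot: [[-0.875, 0.485, -0.001], [0.485, 0.875, 0.001], [0.001, 0.001, -1.0]]
force: [0.2, 0.6, 0.5]
opening: 0.099
```

```bash
python3 -c "
from h import *
st(); snap('wrist','w4');im,_=snap('side','d4');cv2.imwrite('pics/d4c.png',cv2.resize(im[190:310,150:330,::-1],None,fx=4,fy=4,interpolation=cv2.INTER_CUBIC))"
```

```text
t 13.95 w [ 0.323  -0.3218  0.0377] box [-50.3 -52.8] yaw_x 150.99 zax [-0.001  0.001 -1.   ] F [0.2  0.58 0.45] op 0.099 j [ -59.   38.  114.   -0.   27. -120.]
```

View pics/w4.png

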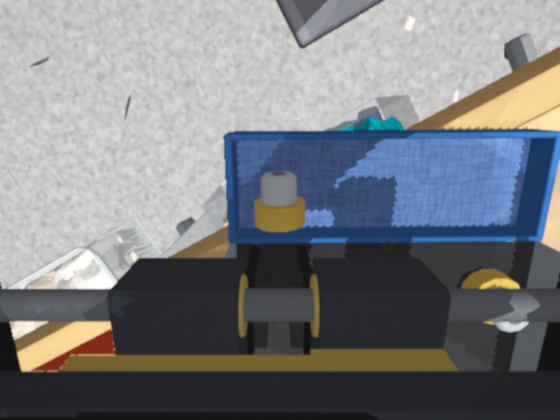

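View pics/d4c.png

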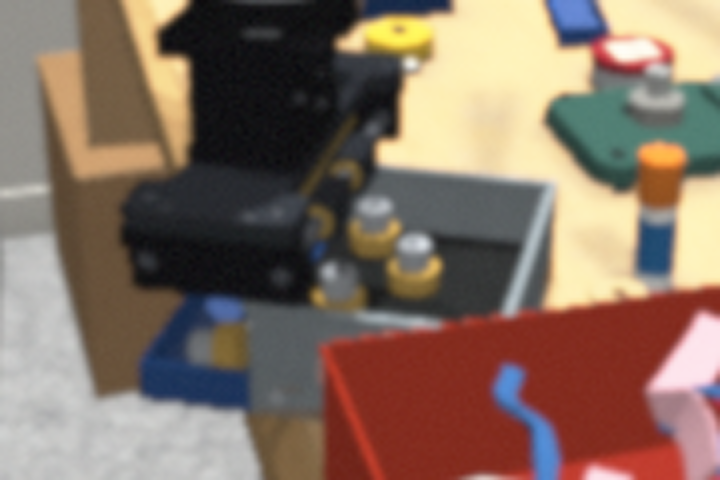

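>>> arm_command --commands '[{"translation": [-0.1,0,-0.5],"dr": [0,0,0],"jaw": 0.9},{"translation": [0,0,-0.8],"dr": [0,0,0],"jaw": 0.9},{"translation": [0,0,-0.8],"dr": [0,0,0],"jaw": 0.9},{"translation": [0,0,-0.8],"dr": [0,0,0],"jaw": 0.9},{"translation": [0,0,-0.5],"dr": [0,0,0],"jaw": 0.9},{"translation": [0,0,0],"dr": [0,0,0],"jaw": 0.9},{"translation": [0,0,0],"dr": [0,0,0],"jaw": 0.9},{"translation": [0,0,0],"dr": [0,0,0],"jaw": 0.9}]'

```text
time_s: 14.72
position: [0.3255, -0.3232, 0.1222]
tcp_rot: [[-0.875, 0.485, -0.001], [0.485, 0.875, 0.001], [0.001, 0.001, -1.0]]
force: [-0.5, -0.4, -0.3]
opening: 0.101
```

```bash
python3 -c "
from h import *
st(); snap('wrist','w5');snap('scene','s5')"
```

```text
t 14.72 w [ 0.3255 -0.3232  0.1222] box [-47.4 -52.8] yaw_x 151.0 zax [-0.001  0.001 -1.   ] F [-0.54 -0.43 -0.26] op 0.101 j [ -59.   28.  111.   -0.   40. -120.]
```

View pics/w5.png

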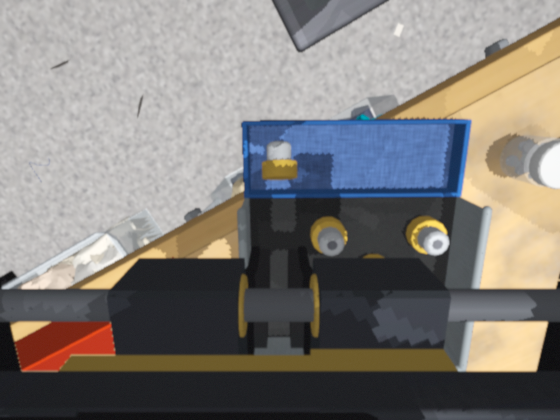

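View pics/s5.png

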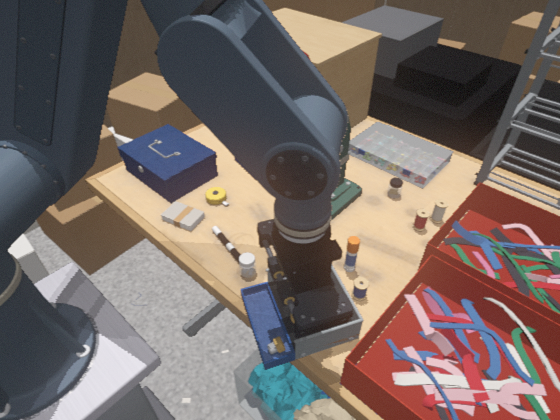

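The wrist view shows the die on its side in the dish at (280,160), with a gap to the back rim at row 195. The jar, glue stick and reel are at the same pixels as in the first picture: (247,262), (352,250) and (360,288).

```bash
python3 -c "
from h import *
print(hand_in())"
```

```text
the job is handed in; nothing more can be done
None
```

The loose die was at seat_3. It now lies on its side in the blue dish, clear of the dish's back rim and of the box, and the job is handed in at about 14.8 s.

- **Feeling the dies:** I pushed each die gently from behind with the fingers nearly or fully shut. Seats 0, 1 and 2 held firm at roughly 7 to 9 N at the wrist. Seat_3 slid at about 1.5 N, so I drew it over the open front edge until it dropped in.
- **Last checks:** The gripper is raised with the TCP at z = 0.12 m, and the wrist force is about 0.7 N, which is noise level. The glue stick, reel and jar are at the same pixels as at the start.
- **What disagreed:** The wrist camera placed the dies up to 6 mm from where the scene and side cameras did. It came within about 3 mm once closer, and the contact points matched the averaged estimate to about 1 mm.
- **Not measured:** I had no reading of the dish or box contact forces themselves, and the hand-in gave no verdict.

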